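Hold the shutter key switch on at the nut counter

ROBOT

A 6-joint arm with a two-finger parallel gripper is mounted at the origin on the work surface. World frame = base frame: x ahead of the robot, y to its left, z up, the work surface at z = 0. Lengths are in m, angles in rad, forces in N, time in s.
With the tool pointing down it reaches from about 0.375 to 0.9 m from the base axis. Payload 3.1 kg.
Tool frame: the origin (TCP) lies at the very end of the fingers, on their centre line; the grasp point (between the pads) lies 19 mm behind it; z points along the fingers, x is the direction in which the jaws open and shut, and the axes are right-handed (so a half turn about z gives the same grasp; the last joint's range is limited). The gripper opens to 85 mm and grips with 20 to 120 N. Pads are 22 mm wide; open, the fingers measure 114 mm over their backs; the gripper's body (76 mm by 85 mm) begins 54 mm behind the grasp point. The pads swing forward as they close: fully open they stand 13 mm farther back than shut.
Start: joints at [-1.365, 0.527, 1.433, -0, 1.181, -0.178], TCP at [0.234, -0.579, 0.231] pointing down, gripper open.
Joint ranges: [-3.08, 3.08], [-0.75, 2.2], [0.22, 2.44], [-1.43, 4.57], [0, 2.65], [-2.85, 2.85]. Speed limits (rad/s): [2.79, 2.79, 3.14, 3.14, 3.14, 3.14].

INTERFACE

Orientations are given as a unit quaternion [x, y, z, w].
In Python, from plant import monitor, optics, order gives the robot as it stands. The module is installed in compiled form; this text tells all that it offers.
- The arm moves only by the tool servo_tool, never from a script. Its argument "targets" is text: rows parted by semicolons, each of 4 numbers parted by spaces: the shift along the tool's x, y, z normalised to -1 to 1, where 1 is 500 mm, then the turn about the tool's z normalised to -1 to 1, where 1 is 60 degrees. In form: x y z roll; .... A call has exactly 5 rows; each row shifts and turns the commanded pose from where the row before left it, along the tool's axes as they then stand; what a row does not reach is not made up. A row lasts 1/12 s, in which the tool goes at most 41.7 mm and 7.16 degrees, less where a joint would pass 70% of its speed; a pose out of reach is approached as far as the arm can. A call with a number of a shift or a turn outside -1 to 1 is refused whole. A call with a gripper value outside its range is refused whole. "gripper" is the gripper command: -1 is fully open, 1 is shut, values between are in proportion, set as the call begins (left out, the last holds). The fingers move at their own pace and stop on an object; "force" is the grip in N (left out, the last holds). Time passes only in rows, so rows that do not move let the fingers close, or fill a call up. It gives the time, the measured TCP pose, the force and the opening at its end, in the units of the state.
- monitor.observe(): the state, without advancing time (a new reading comes with each control period).
- optics.read_camera(name): name is "scene" or "top"; returns the picture (400x640x3 uint8, red, green, blue); there is no depth.
- optics.camera_info(name): a dict with "camera_matrix" (3x3 intrinsics, pixels), "origin" and "rotation" of the camera in the world. Camera axes: x right, y down, z forward; pixel columns grow to the right and rows downward; lengths in m; the calibration is good to about 2 mm. A picture is of the moment at which its call begins. camera_info takes no time and is no camera call.
- order.close_job(): hands the job in, once; it reports no verdict.
The state is a dict: "time_s": time; "joint_positions": joint angles; "qvel": joint speeds; "effort": joint torques, N m; "ee_pos": TCP position; "eef_rot": TCP orientation; "force": force on the tool from outside, world axes, zero at the start; "wrist_torque": the same for the moment, N m; "width": finger opening in m.
Only numpy, scipy, OpenCV 4.12 (cv2) and the standard library are available. Lean on these libraries where they do the work, as an engineer would, in place of code of your own. Each camera call takes 0.05 s, during which the arm holds its last target. There are 200 camera calls.

TASK

Run up the roller shutter of the bottle shelves: take the wide-headed key out of the wooden key stand and ease it into the keyhole of the shutter control box until its collar sits flush on the keyhole face; the lock's pins are sticky, so work it past them with small wiggles rather than brute force. Then turn the key a quarter turn clockwise (seen from above) and finish while still gripping it and holding it turned against its return spring, because the shutter only runs while the key is held. Leave the other two keys in the stand, do not press the mushroom stop button, and do not disturb the scoop or the jar.

Things in the scene. Friction and masses are not known exactly. Their poses are not given: they have to be found in the camera images.
- shutter_key: The key to use, 40 g: one of three black-headed brass keys standing upright in the stand in any order, the only one with a wide oblong head. Origin: centre of the underside of its collar, which seats on the lock; z up along the key, x across its width, y through its thickness. Collar 20 (x) by 9 (y) mm, 12 mm tall, under the head. It works either way round (half turn).
- shutter_key_head (a point): Centre of its flat head, 27 mm above the key's origin. The head is 40 (x) by 9 (y) mm and 30 mm tall (12 to 42 mm above the origin). Best gripped here across the 9 mm, from above, clear of the lock's face.
- shutter_key_tip (a point): Tip of its blade, 27.5 mm below the key's origin. Below the collar: round neck 4.2 mm thick, 6 mm long; flat blade 12 (x) by 4 (y) mm down to 23 mm below the origin; then a taper to 2 by 1.2 mm at the tip.
- round_key: Another key, same blade and collar, round disc head 26 mm across. Stays in the stand. Origin and axes as for the wide-headed key.
- diamond_key: Another key, same blade and collar, diamond-shaped head 27 mm corner to corner. Stays in the stand. Origin and axes as for the wide-headed key.
- stand: Wooden key stand fixed to the counter, 190 (x) by 60 (y) mm, 40 mm tall, origin under its centre. Three slots 14 (x) by 6 (y) mm, 34 mm deep, in a row along its x at -60, 0 and +60 mm. A key stands in each, collar on the stand's top, its width along the row: at the start the keys have the stand's yaw.
- station: Shutter control box, grey metal, fixed to the counter, 100 (x) by 250 (y) mm, top 70 mm high, origin under its centre. Along its y: key switch in a round dark bezel 34 mm across at y -80 mm, white pilot lamp at y 0 (17 mm above the top), mushroom stop button 40 mm across at y +80 mm (37 mm above the top).
- keyhole (a point): Centre of the keyhole in the flat face of the key switch, 82 mm above the counter; axes as the box's, fixed even when the switch turns. The hole in the 4 mm face plate is 13.5 mm along the box's x by 5.5 mm along its y. Fully home, the key's origin lies on this point; only then (within 1.5 mm) can the key turn, and once turned it cannot be pulled out.
- lock_pins (a point): Middle of three sprung, sticky pins, on the lock's axis 14.5 mm below the face. They reach into the core's slot from alternate ends, 4 mm apart in depth, and resist the tip while the collar is 17 to 4 mm above the face: a straight push takes 25 to 55 N, but a light 10 N does if the key is rocked about 1 mm to and fro along the slot (pushed-back pins stay back). Pushing with 40 N is forcing it.
- key_switch (a joint): Angle of the switch's core under the face plate (slot 13 by 5.2 mm), rad: 0 at rest, grows clockwise seen from above, stop at 1.57 (quarter turn). A spring returns it to 0 when let go (0.03 N m at rest, 0.10 N m fully turned). The key has about 0.1 rad of play in the core, so it must be turned a little further than the core.
- stop_button (a joint): Travel of the mushroom stop button, m: 0 released, 0.006 fully pressed. Not to be pressed.
- scoop: Lime plastic scoop lying on the counter, about 230 mm long, 100 mm wide, 55 mm high, origin under the scoop part, handle towards its -x. Not part of the job.
- jar: Small pale jar of nuts with a metal lid, 72 mm across, 103 mm tall, origin under its centre. Not part of the job.

How it is judged:
By the outcome, as a careful person would: the job done as asked, in the order asked, and still so for the second after the job is handed in, while the arm keeps its last pose, push and grip.
It also fails if it takes over 51 s, if anything falls off the work surface, if the arm or the gripper's body presses on something with over 40 N, if the wrist force passes 120 N, or if a joint passes its speed limit or range.

## Working session

There is one attempt and no reset: what is moved stays moved. The work goes in short steps, Python scripts to look and compute and a tool call to move; the robot and the scene stay as the last step left them, time stands still between calls to the robot, and variables do not carry over. Pictures are saved under pics/ and viewed, about 8 in all and at most 12, crops included, and the job is handed in when it is done.

Besides the shell and the picture viewer there is one more tool, called after "Request:" as name(argument=value, ...) on one line, values as JSON. servo_tool: Moves the arm, as the interface text tells. Its arguments: {"type":"object","properties":{"targets":{"type":"string"},"gripper":{"type":"number"},"force":{"type":"number"}},"required":["targets"]}

```bash
mkdir -p pics; python3 - <<'E'
from plant import monitor, optics
import cv2
for n in("scene","top"):
    i=optics.camera_info(n);print(n,i)
    cv2.imwrite(f"pics/{n}0.png",optics.read_camera(n)[:,:,::-1])
print(monitor.observe())
E
```

```text
scene {'camera_matrix': array([[362.43701638,   0.        , 319.50061647],
       [  0.        , 362.43701638, 192.66572108],
       [  0.        ,   0.        ,   1.        ]]), 'origin': array([1.11557232, 0.15325057, 0.87384389]), 'rotation': array([ 0.65393372,  0.70662161, -0.19729397, -0.1847476 ])}
top {'camera_matrix': array([[501.21463679,   0.        , 327.76915663],
       [  0.        , 501.21463679, 193.3228258 ],
       [  0.        ,   0.        ,   1.        ]]), 'origin': array([0.36825341, 0.12482277, 1.36661674]), 'rotation': array([-0.6974662 ,  0.71133198, -0.05596376,  0.06645123])}
{'time_s': 0.1, 'joint_positions': array([-1.36550768e+00,  5.28373411e-01,  1.43377678e+00,  1.57761891e-05,
        1.18140075e+00, -1.78502848e-01]), 'qvel': array([-7.21836086e-05, -2.23381916e-03, -3.64179088e-03, -2.25281573e-03,
        2.01597699e-05, -1.01891091e-03]), 'effort': array([ 1.38719038e-04, -4.43303168e+01, -1.78586036e+01, -2.65426906e-04,
        3.89016655e-03,  2.06765003e-05]), 'ee_pos': array([ 0.23392072, -0.5788801 ,  0.23043052]), 'eef_rot': array([ 8.28984902e-01, -5.59270126e-01, -6.96478758e-04, -6.88249242e-04]), 'force': array([ 0.10379371,  0.06417938, -0.01415942]), 'wrist_torque': array([0.03077662, 0.02198139, 0.05862141]), 'width': 0.08528678580890779}
```

View pics/scene0.png

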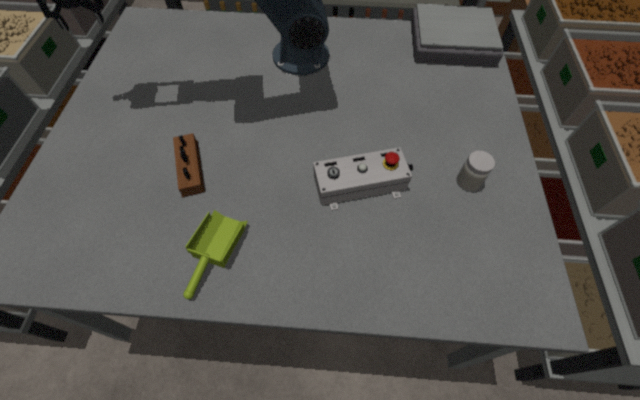

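View pics/top0.png

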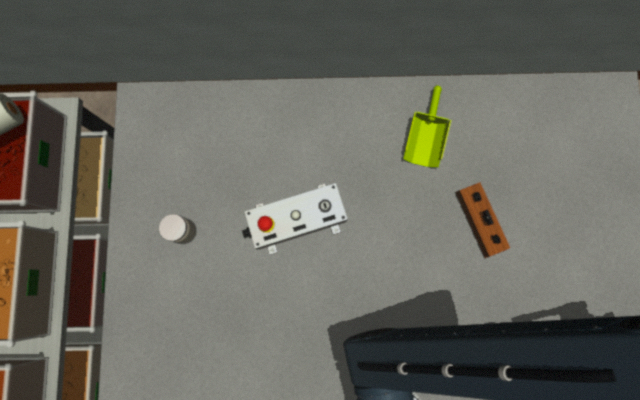

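The scene view has the stand near (188,163) and the box near (362,172). In the top view the stand is near (483,219) and the key switch near (325,206). I'll enlarge both.

```bash
python3 - <<'E'
import cv2,numpy as np
t=cv2.imread("pics/top0.png");s=cv2.imread("pics/scene0.png")
def c(im,x,y,w,h,k):return cv2.resize(im[y:y+h,x:x+w],None,fx=k,fy=k,interpolation=cv2.INTER_CUBIC)
a=np.hstack([c(t,440,175,80,90,5),c(s,150,125,80,90,5)]) #400x450 each
cv2.imwrite("pics/c1.png",a)
cv2.imwrite("pics/c2.png",np.vstack([c(t,235,175,120,85,6)[:, :],]))
E
```

```text
(no output)
```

View pics/c1.png

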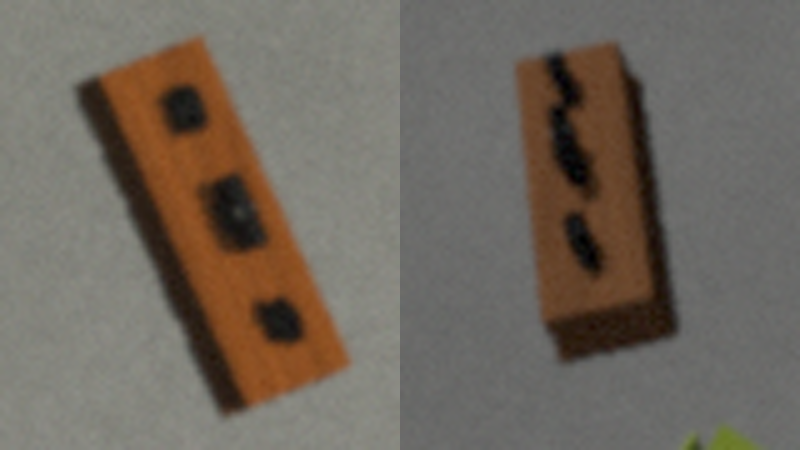

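View pics/c2.png

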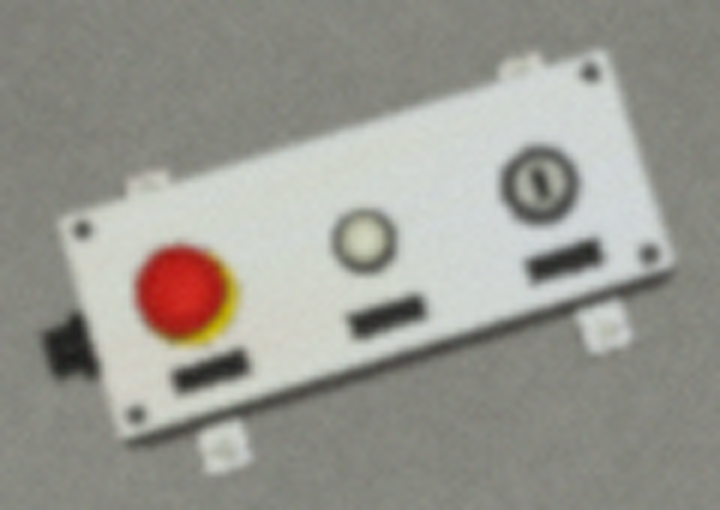

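The middle key, at crop (237,212), is the wide one. The keyhole is at crop (540,185), so about (325,205.6) in full pixels.

```bash
cat > h.py <<'E'
import numpy as np,cv2
from scipy.spatial.transform import Rotation as R
from scipy.optimize import least_squares
from plant import monitor,optics
CI={n:optics.camera_info(n) for n in("scene","top")}
def proj(n,P):
    i=CI[n];p=R.from_quat(i["rotation"]).inv().apply(np.atleast_2d(P)-i["origin"])
    q=p@i["camera_matrix"].T;return q[:,:2]/q[:,2:]
def back(n,uv,z):
    i=CI[n];d=R.from_quat(i["rotation"]).apply(np.linalg.inv(i["camera_matrix"])@[uv[0],uv[1],1]);o=i["origin"]
    return o+d*(z-o[2])/d[2]
def up(x,y,ox,oy,k):return ((x+.5)/k-.5+ox,(y+.5)/k-.5+oy)
def place(L,p):
    c,s=np.cos(p[2]),np.sin(p[2]);L=np.atleast_2d(L)
    return np.c_[p[0]+c*L[:,0]-s*L[:,1],p[1]+s*L[:,0]+c*L[:,1],L[:,2]]
def fit(n,L,uv,p0):
    f=lambda p:(proj(n,place(L,p))-uv).ravel()
    r=least_squares(f,p0);return r.x,r.fun.reshape(-1,2)
E
python3 - <<'E'
from h import *
np.set_printoptions(precision=4,suppress=True)
st=[up(*p,440,175,5) for p in[(100,77),(207,37),(350,362),(242,408)]]
ss=[up(*p,150,125,5) for p in[(117,62),(217,42),(255,298),(145,322)]]
for n,u in(("top",st),("scene",ss)):
    P=np.array([back(n,x,.04) for x in u]);print(n,P[:,:2],np.linalg.norm(np.diff(P,axis=0),axis=1),P.mean(0))
u=up(237,212,440,175,5);print("key head",back("top",u,.082))
for q in((183,110),(279,320)):print("others",back("top",up(*q,440,175,5),.072))
bx=[up(*p,235,175,6) for p in[(60,217),(603,50),(672,268),(123,438)]]
P=np.array([back("top",x,.07) for x in bx]);print("box",P[:,:2],np.linalg.norm(np.diff(P,axis=0),axis=1),P.mean(0))
for nm,q,z in(("hole",(540,185),.082),("lamp",(364,240),.087),("btn",(181,292),.107)):print(nm,back("top",up(*q,235,175,6),z))
for nm,q,z in(("hole",(333,172),.082),("lamp",(362,167.5),.087),("btn",(392,159),.107)):print("sc",nm,back("scene",q,z))
E
```

```text
top [[ 0.6023 -0.2108]
 [ 0.6229 -0.2694]
 [ 0.4478 -0.3317]
 [ 0.4249 -0.2736]] [0.0621 0.1859 0.0624] [ 0.5245 -0.2714  0.04  ]
scene [[ 0.4498 -0.3313]
 [ 0.4299 -0.2762]
 [ 0.6071 -0.2087]
 [ 0.6269 -0.2642]] [0.0586 0.1896 0.0589] [ 0.5284 -0.2701  0.04  ]
key head [ 0.523  -0.2658  0.082 ]
others [ 0.5783 -0.2447  0.072 ]
others [ 0.468  -0.2862  0.072 ]
box [[0.5538 0.3606]
 [0.6229 0.1223]
 [0.526  0.0943]
 [0.4571 0.3324]] [0.2482 0.1009 0.2478] [0.54   0.2274 0.07  ]
hole [0.5617 0.1507 0.082 ]
lamp [0.5387 0.2266 0.087 ]
btn [0.5155 0.3024 0.107 ]
sc hole [0.5674 0.1495 0.082 ]
sc lamp [0.5503 0.2255 0.087 ]
sc btn [0.5311 0.3019 0.107 ]
```

Request:
servo_tool(targets="-0.0235 -0.0514 0.0107 0;-0.0235 -0.0514 0.0107 0;-0.0235 -0.0514 0.0107 0;-0.0235 -0.0514 0.0107 0;-0.0235 -0.0514 0.0107 0", gripper=0, force=60)

```text
time_s: 0.52
ee_pos: [0.3317, -0.4756, 0.2039]
eef_rot: [0.829, -0.559, -0.0, -0.0]
force: [0.2, 0.2, 0.4]
width: 0.0429
```

Request:
servo_tool(targets="-0.0235 -0.0514 0.0107 0;-0.0235 -0.0514 0.0107 0;-0.0235 -0.0514 0.0107 0;-0.0235 -0.0514 0.0107 0;-0.0235 -0.0514 0.0107 0")

```text
time_s: 0.93
ee_pos: [0.4289, -0.3729, 0.1772]
eef_rot: [0.829, -0.559, -0.0, -0.0]
force: [0.9, -0.2, -0.3]
width: 0.0427
```

Request:
servo_tool(targets="-0.0235 -0.0514 0.0107 0;-0.0235 -0.0514 0.0107 0;-0.0235 -0.0514 0.0107 0;-0.0235 -0.0514 0.0107 0;-0.0235 -0.0514 0.0107 0")

```text
time_s: 1.35
ee_pos: [0.5261, -0.2704, 0.1504]
eef_rot: [0.829, -0.559, -0.0, -0.0]
force: [1.0, -0.4, 0.0]
width: 0.0428
```

Request:
servo_tool(targets="0 0 0 -0.117;0 0 0 -0.117;0 0 0 -0.117;0 0 0 -0.117;0 0 0 -0.117")

```text
time_s: 1.77
ee_pos: [0.5253, -0.2713, 0.1506]
eef_rot: [0.96, -0.28, -0.001, -0.0]
force: [0.2, -0.2, 0.3]
width: 0.0428
```

Request:
servo_tool(targets="0 0 0 -0.117;0 0 0 -0.117;0 0 0 -0.117;0 0 0 -0.117;0 0 0 -0.117")

```text
time_s: 2.18
ee_pos: [0.5252, -0.2715, 0.1506]
eef_rot: [1.0, 0.022, -0.0, -0.0]
force: [0.4, 0.0, -0.5]
width: 0.0426
```

Request:
servo_tool(targets="0 0 0 -0.117;0 0 0 -0.117;0 0 0 -0.117;0 0 0 -0.117;0 0 0 -0.117")

```text
time_s: 2.6
ee_pos: [0.5252, -0.2715, 0.1506]
eef_rot: [0.947, 0.323, -0.0, -0.0]
force: [-0.5, 0.6, 0.2]
width: 0.0428
```

Request:
servo_tool(targets="0 0 0 -0.117;0 0 0 -0.117;0 0 0 -0.117;0 0 0 -0.117;0 0 0 -0.117")

```text
time_s: 3.02
ee_pos: [0.5252, -0.2715, 0.1506]
eef_rot: [0.805, 0.593, -0.0, -0.001]
force: [0.8, 0.6, -0.7]
width: 0.0424
```

Request:
servo_tool(targets="0 0 0 -0.117;0 0 0 -0.117;0 0 0 -0.117;0 0 0 -0.117;0 0 0 -0.117")

```text
time_s: 3.43
ee_pos: [0.5252, -0.2715, 0.1506]
eef_rot: [0.589, 0.808, 0.0, -0.001]
force: [-0.4, 0.0, 0.2]
width: 0.0428
```

```bash
python3 - <<'E'
from h import *
a=optics.read_camera("scene")[:,:,::-1];b=optics.read_camera("top")[:,:,::-1]
def c(im,x,y,w,h,k):return cv2.resize(im[y:y+h,x:x+w],None,fx=k,fy=k,interpolation=cv2.INTER_CUBIC)
cv2.imwrite("pics/d1.png",np.hstack([c(a,145,80,90,130,4),c(b,440,150,100,130,4)]))
E
```

```text
(no output)
```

View pics/d1.png

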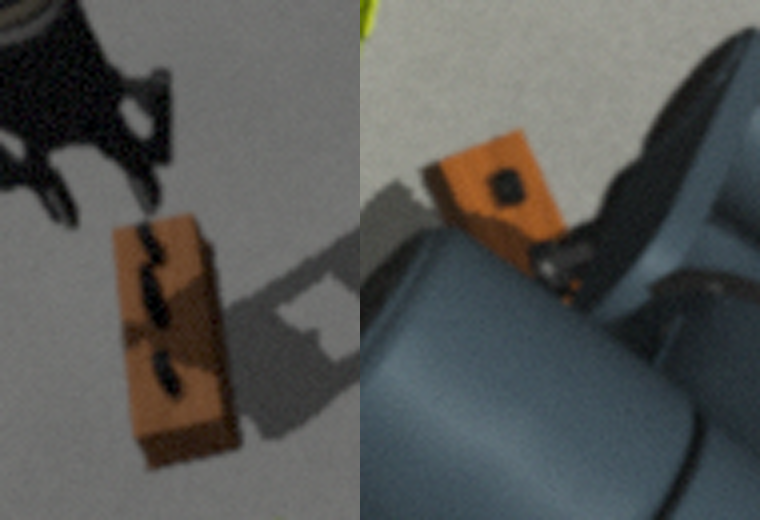

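```bash
python3 - <<'E'
from h import *
print(proj("scene",[[.5252,-.2715,.1506],[.5252,-.2715,.157]]))
o=monitor.observe();p=o["ee_pos"];a=np.radians(107.8);x=np.array([np.cos(a),np.sin(a),0])
for z in(.1506,.157):print(proj("scene",[p+s*.021*x+[0,0,z-p[2]] for s in(1,-1)]))
print(proj("scene",place([[0,0,.082],[-.06,0,.08],[.06,0,.08],[.02,0,.082],[-.02,0,.082]],[.5255,-.271,np.radians(20.2)])))
E
```

```text
[[172.74128072 133.06008615]
 [171.89053054 131.41946137]]
[[180.99542772 131.64872402]
 [164.4316926  134.50378422]]
[[180.19515198 130.0043627 ]
 [163.52982306 132.86703064]]
[[181.4238777  149.61488601]
 [179.91911153 133.95104775]
 [183.50337843 167.17723863]
 [182.02542506 155.20858804]
 [180.83426384 144.13215197]]
```

Request:
servo_tool(targets="0 0 0.02 -0.04;0 0 0.04 0;0 0 0.04 0;0 0 0.04 0;0 0 0.02 0")

```text
time_s: 3.95
ee_pos: [0.5243, -0.2708, 0.0687]
eef_rot: [0.576, 0.818, 0.0, -0.002]
force: [-0.3, 0.7, -0.8]
width: 0.0428
```

Request:
servo_tool(targets="0 0 0.02 0;0 0 0.02 0;0 0 0 0;0 0 0 0;0 0 0 0")

```text
time_s: 4.37
ee_pos: [0.526, -0.2721, 0.0517]
eef_rot: [0.575, 0.818, -0.0, 0.001]
force: [0.6, -0.6, -1.2]
width: 0.0426
```

Request:
servo_tool(targets="0 0 0.004 0;0 0 0 0;0 0 0 0;0 0 0 0;0 0 0 0", gripper=1, force=60)

```text
time_s: 4.78
ee_pos: [0.5258, -0.272, 0.0497]
eef_rot: [0.574, 0.819, -0.0, 0.001]
force: [-0.1, -0.3, 1.9]
width: 0.008
```

Request:
servo_tool(targets="0 0 0 0;0 0 0 0;0 0 0 0;0 0 0 0;0 0 0 0")

```text
time_s: 5.2
ee_pos: [0.5258, -0.272, 0.0496]
eef_rot: [0.574, 0.819, -0.0, 0.001]
force: [-1.2, 0.1, 5.2]
width: 0.0082
```

```bash
python3 - <<'E'
from h import *
o=monitor.observe()
for k in("ee_pos","eef_rot","force","wrist_torque","width"):print(k,np.round(o[k],4))
a=optics.read_camera("scene")[:,:,::-1];
cv2.imwrite("pics/d2.png",cv2.resize(a[90:200,145:225],None,fx=5,fy=5,interpolation=cv2.INTER_CUBIC))
E
```

```text
ee_pos [ 0.5258 -0.272   0.0496]
eef_rot [ 5.743e-01  8.186e-01 -1.000e-04  5.000e-04]
force [-1.2201  0.1226  5.1601]
wrist_torque [-0.0192  0.0921  0.0602]
width 0.0082
```

View pics/d2.png

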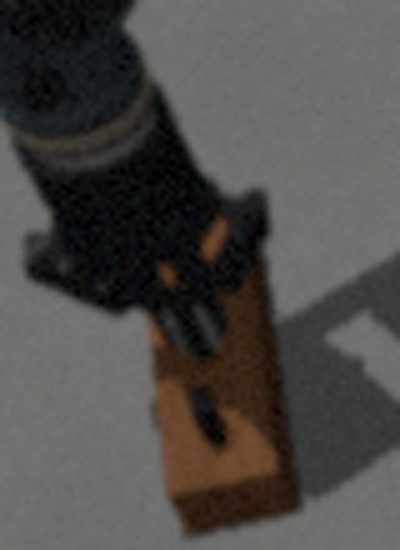

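Request:
servo_tool(targets="0 0 -0.01 0;0 0 -0.02 0;0 0 -0.03 0;0 0 -0.04 0;0 0 -0.04 0")

```text
time_s: 5.67
ee_pos: [0.5247, -0.2709, 0.1195]
eef_rot: [0.574, 0.819, 0.0, -0.001]
force: [0.3, -0.5, -0.5]
width: 0.0081
```

Request:
servo_tool(targets="0 0 -0.04 0;0 0 -0.03 0;0 0 0 0;0 0 0 0;0 0 0 0")

```text
time_s: 6.08
ee_pos: [0.5247, -0.271, 0.1533]
eef_rot: [0.574, 0.819, 0.0, -0.001]
force: [-0.8, 0.6, -0.5]
width: 0.0081
```

```bash
cat >> h.py <<'E'
def st():
    o=monitor.observe();q=o["eef_rot"];p=o["ee_pos"]
    a=R.from_quat(q).as_matrix()
    return p,a,o
def go(goal,ang):
    p,a,o=st();d=a.T@(np.array(goal)-p);cur=np.degrees(np.arctan2(a[1,0],a[0,0]))
    print("pos",np.round(p,4),"ang",round(cur,2),"tilt",np.round(a[:2,2],4),"F",np.round(o["force"],1),"T",np.round(o["wrist_torque"],2),"w",round(o["width"],4))
    print("units x y z",np.round(d/.5,4),"roll",round((cur-ang)/60,4))
E
python3 -c "
from h import *
go([.5623,.1506,.15],106.2)"
```

```text
pos [ 0.5247 -0.271   0.1533] ang 109.89 tilt [-0.0016  0.0015] F [-0.8  0.6 -0.5] T [-0.03  0.01  0.02] w 0.0081
units x y z [0.7673 0.3575 0.0078] roll 0.0614
```

Request:
servo_tool(targets="0.03 0.014 0 0;0.055 0.0256 0 0;0.055 0.0256 0 0;0.055 0.0256 0 0;0.055 0.0256 0 0")

```text
time_s: 6.5
ee_pos: [0.5364, -0.1316, 0.1526]
eef_rot: [0.575, 0.818, -0.0, -0.002]
force: [-0.2, 0.2, -0.8]
width: 0.0081
```

Request:
servo_tool(targets="0.055 0.0256 0 0;0.055 0.0256 0 0;0.055 0.0256 0 0;0.055 0.0256 0 0;0.055 0.0256 0 0")

```text
time_s: 6.92
ee_pos: [0.5495, 0.0194, 0.1527]
eef_rot: [0.574, 0.819, -0.001, -0.002]
force: [1.6, -0.5, -0.7]
width: 0.0083
```

Request:
servo_tool(targets="0.055 0.0256 0 0;0.055 0.0256 0 0;0.055 0.0256 0 0;0.055 0.0256 0 0;0.0223 0.0107 0 0.0614")

```text
time_s: 7.33
ee_pos: [0.5612, 0.1544, 0.1526]
eef_rot: [0.6, 0.8, -0.0, -0.002]
force: [0.7, -0.6, 0.7]
width: 0.0082
```

Request:
servo_tool(targets="0 0 0.014 0;0 0 0 0;0 0 0 0;0 0 0 0;0 0 0 0")

```text
time_s: 7.75
ee_pos: [0.5629, 0.1487, 0.1468]
eef_rot: [0.601, 0.799, -0.0, -0.0]
force: [-0.2, 0.7, -0.9]
width: 0.0083
```

```bash
python3 - <<'E'
from h import *
go([.5623,.1506,.125],106.2)
p=st()[0]
for n in("scene","top"):
    print(n,proj(n,[p,p-[0,0,.0096],p-[0,0,.0371],[.5623,.1506,.082]]))
a=optics.read_camera("scene")[:,:,::-1];b=optics.read_camera("top")[:,:,::-1]
cv2.imwrite("pics/sc3.png",a)
def c(im,x,y,w,h,k):return cv2.resize(im[y:y+h,x:x+w],None,fx=k,fy=k,interpolation=cv2.INTER_CUBIC)
cv2.imwrite("pics/d3.png",np.hstack([c(a,295,110,65,90,6),c(b,290,160,65,90,6)]))
E
```

```text
pos [0.5629 0.1487 0.1468] ang 106.14 tilt [-0.0008 -0.0002] F [-0.2  0.7 -0.9] T [ 0.02  0.01 -0.06] w 0.0083
units x y z [ 0.0039 -0.0001  0.0436] roll -0.0011
scene [[333.69178091 155.78927038]
 [333.55317923 158.09594398]
 [333.16952978 164.48081654]
 [333.51269957 170.45388351]]
top [[324.77805796 201.03037564]
 [324.86445002 201.63789875]
 [325.10481741 203.32820157]
 [324.62445567 205.20287274]]
```

View pics/d3.png

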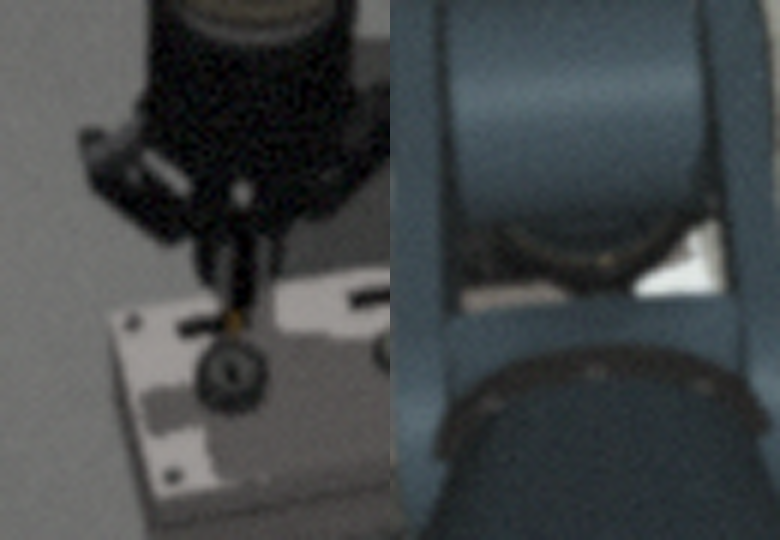

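The key tip (brass) is at about (333.6,164.9) in scene pixels and the hole at about (333.2,171.6). I'll measure the bezel centroid in both unobstructed first pictures to settle the hole position.

```bash
python3 - <<'E'
from h import *
for n,(x,y),r in(("top",(325,205.6),9),("scene",(333.3,171.6),9)):
    g=cv2.cvtColor(cv2.imread(f"pics/{n}0.png"),cv2.COLOR_BGR2GRAY)
    x0,y0=int(x)-r,int(y)-r;w=g[y0:y0+2*r+1,x0:x0+2*r+1]
    m=(w<np.percentile(w,60)*.75).astype(np.uint8)
    k,l,s,c=cv2.connectedComponentsWithStats(m,connectivity=8)
    j=l[r-6:r+7,r-6:r+7];j=np.bincount(j[j>0]).argmax()
    h=cv2.convexHull(np.argwhere(l==j)[:,::-1].astype(np.int32));M=cv2.fitEllipse(h)
    u=(M[0][0]+x0,M[0][1]+y0);print(n,"bezel",M,u,back(n,u,.082));print(w if n=="scene" else "")
# button/lamp in scene, colour
for n in("top","scene"):
    b=cv2.imread(f"pics/{n}0.png").astype(int);m=(b[:,:,2]>2*b[:,:,1])&(b[:,:,2]>2*b[:,:,0]);m[:,:235]=0;m[:,420:]=0;m[:140]=0;m[250:]=0
    q=np.argwhere(m).mean(0)[::-1];print(n,"btn",q,back(n,q,.102))
print(back("scene",(332.8,171.2),.082))
E
```

```text
top bezel ((8.507091522216797, 9.49307918548584), (13.102356910705566, 13.178789138793945), 7.950769901275635) (324.5070915222168, 205.49307918548584) [0.56154606 0.15091722 0.082     ]

scene bezel ((7.682321548461914, 7.390962600708008), (14.968697547912598, 19.146615982055664), 157.82749938964844) (331.6823215484619, 169.390962600708) [0.5592441  0.14554543 0.082     ]
[[139 133 121 110  97  98  95  89  77  66  57  52  91 137 147 149 147 149
  149]
 [117  95  76  63  47  43  41  40  27  25  26  35  81 133 147 149 147 148
  148]
 [ 96  54  29  30  32  27  26  27  27  34  59  75  95 129 147 150 149 147
  149]
 [102  58  42  43  58  70  70  61  62  71 101 123 131 138 147 149 149 148
  148]
 [131  97  93  99 112 118 110  95  88  89 106 125 136 142 150 149 150 149
  148]
 [144 136 134 132 130 113  99  81  81  85  89  92 106 120 139 148 148 147
  146]
 [149 148 146 137 115  87  75  77  84  90  95  89  79  91 120 138 148 149
  149]
 [149 150 145 127  92  76  88  99  87  88 102 105  89  77  87 121 144 149
  148]
 [150 149 144 112  78  79 109 112  80  68  94 115 109  85  73 103 141 149
  1
[... 293 characters left out ...]
 87  73  61  62  91 138 148
  147]
 [149 148 140 109  60  44  57  65  72  75  71  67  55  45  55  99 137 148
  148]
 [148 150 145 128  81  50  56  45  45  48  46  51  37  36  68 119 145 149
  151]
 [148 149 148 140 113  75  50  33  32  29  41  28  30  50  99 135 148 148
  151]
 [147 148 148 148 138 113  88  75  63  61  49  55  79  99 129 146 150 148
  148]
 [149 150 150 149 149 139 133 124 113 108  89 105 127 137 145 150 151 149
  147]
 [147 148 149 149 150 148 147 146 143 138 132 137 145 148 150 151 150 150
  149]]
top btn [264.54037267 223.06832298] [0.51656055 0.30364996 0.102     ]
scene btn [391.35664336 158.42657343] [0.52553258 0.30122224 0.102     ]
[0.56485524 0.14884944 0.082     ]
```

```bash
python3 -c "
from h import *
go([.564,.150,.124],106.2)"
```

```text
pos [0.5632 0.1489 0.1472] ang 106.13 tilt [ 0.0001 -0.    ] F [ 0.3 -0.7 -1.4] T [-0.02 -0.05  0.05] w 0.0083
units x y z [0.0017 0.0021 0.0463] roll -0.0012
```

Request:
servo_tool(targets="0.0017 0.0021 0.01 0;0 0 0.015 0;0 0 0.015 0;0 0 0.0063 0;0 0 0 0")

```text
time_s: 8.27
ee_pos: [0.5628, 0.1508, 0.1224]
eef_rot: [0.6, 0.8, -0.001, -0.001]
force: [-0.3, 0.3, -0.4]
width: 0.0081
```

Request:
servo_tool(targets="0 0 0.004 0;0 0 0.004 0;0 0 0.004 0;0 0 0 0;0 0 0 0")

```text
time_s: 8.68
ee_pos: [0.5638, 0.151, 0.1179]
eef_rot: [0.6, 0.8, 0.0, 0.0]
force: [0.2, 0.9, -0.4]
width: 0.0082
```

```bash
python3 - <<'E'
from h import *
go([.564,.150,.113],106.2)
a=optics.read_camera("scene")[:,:,::-1]
cv2.imwrite("pics/d4.png",cv2.resize(a[135:190,300:365],None,fx=9,fy=9,interpolation=cv2.INTER_CUBIC))
E
```

```text
pos [0.5638 0.151  0.1179] ang 106.21 tilt [0. 0.] F [ 0.2  0.9 -0.4] T [ 0.01 -0.01 -0.  ] w 0.0082
units x y z [-0.002  -0.0003  0.0098] roll 0.0001
```

View pics/d4.png

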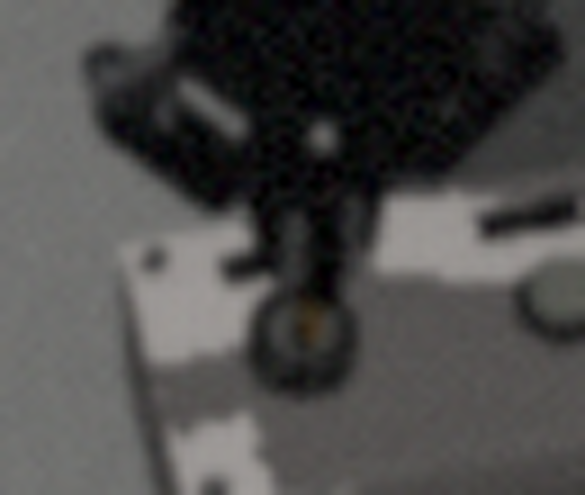

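The bezel centre is at crop (303,335) and the brass tip at about (311,345), roughly 2 mm too far towards +y. I'll shift it along −tool x and then descend gently.

Request:
servo_tool(targets="-0.0034 0 0 0;0 0 0 0;0 0 0.002 0;0 0 0.002 0;0 0 0 0")

```text
time_s: 9.15
ee_pos: [0.5642, 0.1493, 0.1157]
eef_rot: [0.6, 0.8, -0.0, -0.0]
force: [-0.8, 0.8, -1.0]
width: 0.0081
```

Request:
servo_tool(targets="0 0 0.002 0;0 0 0 0;0 0 0.002 0;0 0 0 0;0 0 0 0")

```text
time_s: 9.57
ee_pos: [0.5641, 0.1493, 0.1137]
eef_rot: [0.6, 0.8, -0.0, -0.0]
force: [-0.2, 0.8, 0.2]
width: 0.0082
```

```bash
python3 -c "
from h import *
go([.564,.149,.11],106.2)"
```

```text
pos [0.5641 0.1493 0.1137] ang 106.21 tilt [-0.0006 -0.    ] F [-0.2  0.8  0.2] T [-0.03  0.07  0.  ] w 0.0082
units x y z [-0.0006 -0.0003  0.0075] roll 0.0001
```

The tip is about 5 mm below the face with no force, so it's in the hole. Next I'll go down to the pins.

Request:
servo_tool(targets="0 0 0.002 0;0 0 0.002 0;0 0 0 0;0 0 0.002 0;0 0 0 0")

```text
time_s: 9.98
ee_pos: [0.5641, 0.1493, 0.1107]
eef_rot: [0.6, 0.8, -0.0, -0.0]
force: [-1.0, -0.7, -0.2]
width: 0.0081
```

Request:
servo_tool(targets="0 0 0.002 0;0 0 0 0;0 0 0.002 0;0 0 0 0;0 0 0 0")

```text
time_s: 10.4
ee_pos: [0.564, 0.1493, 0.1087]
eef_rot: [0.6, 0.8, -0.0, -0.0]
force: [-1.5, -0.8, -0.3]
width: 0.008
```

```bash
python3 -c "
from h import *
go([.564,.149,.1],106.2)"
```

```text
pos [0.564  0.1493 0.1087] ang 106.21 tilt [-0.0008 -0.0001] F [-1.5 -0.8 -0.3] T [-0.05  0.26 -0.  ] w 0.008
units x y z [-0.0006 -0.0001  0.0175] roll 0.0001
```

Request:
servo_tool(targets="0 -0.003 0.001 0;0 0.004 0.001 0;0 -0.004 0.001 0;0 0.004 0.001 0;0 -0.004 0.001 0")

```text
time_s: 10.82
ee_pos: [0.5635, 0.149, 0.1066]
eef_rot: [0.6, 0.8, 0.0, 0.0]
force: [-0.1, 1.0, 0.6]
width: 0.0082
```

Request:
servo_tool(targets="0 0.004 0.001 0;0 -0.004 0.001 0;0 0.004 0.001 0;0 -0.004 0.001 0;0 0.002 0 0")

```text
time_s: 11.23
ee_pos: [0.5634, 0.1491, 0.1041]
eef_rot: [0.6, 0.8, -0.0, -0.0]
force: [-4.2, -0.8, 0.5]
width: 0.0081
```

```bash
python3 -c "
from h import *
go([.564,.149,.1],106.2)"
```

```text
pos [0.5634 0.1491 0.1041] ang 106.21 tilt [-0.0008 -0.0002] F [-4.2 -0.8  0.5] T [-0.17  0.55  0.01] w 0.0081
units x y z [-0.0005  0.0012  0.0082] roll 0.0002
```

Request:
servo_tool(targets="0 -0.004 0.001 0;0 0.004 0.001 0;0 -0.004 0.001 0;0 0.004 0.001 0;0 -0.004 0.001 0")

```text
time_s: 11.65
ee_pos: [0.5634, 0.149, 0.1022]
eef_rot: [0.6, 0.8, 0.001, 0.001]
force: [1.7, 2.9, 2.6]
width: 0.0084
```

Request:
servo_tool(targets="0 0.004 0.001 0;0 -0.004 0.001 0;0 0.004 0.001 0;0 -0.004 0.001 0;0 0.002 0 0")

```text
time_s: 12.07
ee_pos: [0.5637, 0.1491, 0.1005]
eef_rot: [0.6, 0.8, 0.001, 0.001]
force: [-0.0, -0.4, 2.7]
width: 0.008
```

```bash
python3 -c "
from h import *
go([.564,.149,.0916],106.2)"
```

```text
pos [0.5637 0.1491 0.1005] ang 106.2 tilt [0.0024 0.0004] F [-0.  -0.4  2.7] T [0.08 0.13 0.02] w 0.008
units x y z [-0.0003  0.0004  0.0179] roll 0.0001
```

Request:
servo_tool(targets="0 -0.003 0.001 0;0 0.004 0.001 0;0 -0.004 0.001 0;0 0.004 0.001 0;0 -0.004 0.001 0")

```text
time_s: 12.48
ee_pos: [0.5625, 0.1487, 0.0976]
eef_rot: [0.6, 0.8, 0.001, 0.001]
force: [2.8, 2.9, 4.6]
width: 0.0082
```

Request:
servo_tool(targets="0 0.004 0.001 0;0 -0.004 0.001 0;0 0.004 0.001 0;0 -0.004 0.001 0;0 0.003 0 0")

```text
time_s: 12.9
ee_pos: [0.5628, 0.1488, 0.0955]
eef_rot: [0.6, 0.8, 0.0, 0.0]
force: [1.5, 0.9, 0.9]
width: 0.0085
```

```bash
python3 -c "
from h import *
go([.564,.149,.0916],106.2)"
```

```text
pos [0.5628 0.1488 0.0955] ang 106.21 tilt [ 0.0002 -0.0001] F [1.5 0.9 0.9] T [ 0.02 -0.07 -0.01] w 0.0085
units x y z [-0.0004  0.0025  0.0077] roll 0.0002
```

Request:
servo_tool(targets="0 0.002 0.001 0;0 -0.003 0.001 0;0 0.004 0.001 0;0 -0.003 0.001 0;0 0.001 0.001 0")

```text
time_s: 13.32
ee_pos: [0.5628, 0.1489, 0.0925]
eef_rot: [0.6, 0.8, -0.0, -0.0]
force: [0.1, 0.4, 1.3]
width: 0.0084
```

Request:
servo_tool(targets="0 0.001 0.001 0;0 -0.002 0.001 0;0 0.002 0 0;0 -0.001 0 0;0 0 0 0")

```text
time_s: 13.73
ee_pos: [0.5629, 0.1489, 0.0917]
eef_rot: [0.6, 0.8, -0.0, -0.0]
force: [-0.5, 0.2, 0.6]
width: 0.008
```

```bash
python3 -c "
from h import *
go([.564,.149,.0906],106.2)"
```

```text
pos [0.5629 0.1489 0.0917] ang 106.21 tilt [-0.001  -0.0002] F [-0.5  0.2  0.6] T [-0.06  0.11 -0.03] w 0.008
units x y z [-0.0005  0.0021  0.0022] roll 0.0002
```

Request:
servo_tool(targets="0 0 0.001 0;0 0 0 0;0 0 0.001 0;0 0 0 0;0 0 0 0")

```text
time_s: 14.15
ee_pos: [0.5629, 0.1489, 0.0916]
eef_rot: [0.6, 0.8, -0.0, -0.0]
force: [-2.6, -0.3, 6.7]
width: 0.0077
```

Request:
servo_tool(targets="0 0 0.001 0;0 0 0 0;0 0 0 0;0 0 0 0;0 0 0 0")

```text
time_s: 14.57
ee_pos: [0.5629, 0.149, 0.0916]
eef_rot: [0.6, 0.8, -0.0, -0.0]
force: [-3.2, -1.3, 9.6]
width: 0.008
```

The key seats at TCP z 0.0916, exactly as predicted, with a hard stop at about 10 N. Now I'll grip harder and begin the turn.

Request:
servo_tool(targets="0 0 0 0;0 0 0 0.03;0 0 0 0.05;0 0 0 0.05;0 0 0 0.05", gripper=1, force=100)

```text
time_s: 14.98
ee_pos: [0.563, 0.1495, 0.0917]
eef_rot: [0.674, 0.739, 0.0, -0.0]
force: [-2.9, 0.9, 9.6]
width: 0.0074
```

Request:
servo_tool(targets="0 0 0 0.05;0 0 0 0.05;0 0 0 0.05;0 0 0 0;0 0 0 0")

```text
time_s: 15.4
ee_pos: [0.563, 0.1496, 0.0917]
eef_rot: [0.729, 0.685, 0.0, -0.0]
force: [-3.6, 2.2, 10.4]
width: 0.0075
```

```bash
python3 -c "
from h import *
go([.5629,.149,.0916],10)"
```

```text
pos [0.563  0.1496 0.0917] ang 86.4 tilt [-0.0001  0.0008] F [-3.6  2.2 10.4] T [0.2  0.64 0.02] w 0.0075
units x y z [-0.0013 -0.0002  0.0002] roll 1.2733
```

Request:
servo_tool(targets="0 0 0 0.06;0 0 0 0.06;0 0 0 0.06;0 0 0 0.06;0 0 0 0.06")

```text
time_s: 15.82
ee_pos: [0.5631, 0.1498, 0.0917]
eef_rot: [0.828, 0.561, 0.0, -0.0]
force: [-3.5, 2.1, 10.5]
width: 0.0077
```

Request:
servo_tool(targets="0 0 0 0.06;0 0 0 0.06;0 0 0 0.06;0 0 0 0;0 0 0 0")

```text
time_s: 16.23
ee_pos: [0.5631, 0.1499, 0.0917]
eef_rot: [0.876, 0.482, 0.0, -0.0]
force: [-3.5, 2.1, 9.4]
width: 0.0074
```

```bash
python3 -c "
from h import *
go([.5629,.149,.0916],10)"
```

```text
pos [0.5631 0.1499 0.0917] ang 57.59 tilt [0.0002 0.0012] F [-3.5  2.1  9.4] T [0.37 0.59 0.04] w 0.0074
units x y z [-0.0018  0.0005  0.0002] roll 0.7932
```

Request:
servo_tool(targets="0 0 0 0.06;0 0 0 0.06;0 0 0 0.06;0 0 0 0.06;0 0 0 0.06")

```text
time_s: 16.65
ee_pos: [0.5633, 0.15, 0.0917]
eef_rot: [0.941, 0.337, 0.0, -0.001]
force: [-2.4, 2.9, 9.2]
width: 0.0075
```

Request:
servo_tool(targets="0 0 0 0.06;0 0 0 0.06;0 0 0 0.06;0 0 0 0.06;0 0 0 0.06")

```text
time_s: 17.07
ee_pos: [0.5634, 0.1501, 0.0917]
eef_rot: [0.983, 0.186, 0.001, -0.001]
force: [-2.2, 2.8, 8.8]
width: 0.0076
```

Request:
servo_tool(targets="0 0 0 0.06;0 0 0 0.06;0 0 0 0.06;0 0 0 0.02;0 0 0 0")

```text
time_s: 17.48
ee_pos: [0.5636, 0.1501, 0.0917]
eef_rot: [0.997, 0.083, 0.001, -0.001]
force: [-2.4, 2.4, 8.4]
width: 0.0076
```

```bash
python3 -c "
from h import *
go([.5629,.149,.0916],10)"
```

```text
pos [0.5636 0.1501 0.0917] ang 9.56 tilt [0.0011 0.0016] F [-2.4  2.4  8.4] T [0.46 0.41 0.09] w 0.0076
units x y z [-0.0017  0.002   0.0002] roll -0.0073
```

Request:
servo_tool(targets="0 0 0 0.025;0 0 0 0;0 0 0 0.025;0 0 0 0;0 0 0 0")

```text
time_s: 17.9
ee_pos: [0.5636, 0.1501, 0.0917]
eef_rot: [0.998, 0.058, 0.001, -0.001]
force: [-1.9, 2.6, 10.1]
width: 0.0079
```

```bash
python3 -c "
from h import *
go([.5629,.149,.0916],10)"
```

```text
pos [0.5636 0.1501 0.0917] ang 6.62 tilt [0.0011 0.0015] F [-1.9  2.6 10.1] T [0.53 0.38 0.17] w 0.0079
units x y z [-0.0015  0.0021  0.0002] roll -0.0563
```

Request:
servo_tool(targets="0 0 0 0.025;0 0 0 0;0 0 0 0;0 0 0 0;0 0 0 0")

```text
time_s: 18.32
ee_pos: [0.5636, 0.15, 0.0917]
eef_rot: [0.999, 0.045, 0.001, -0.001]
force: [-2.1, 2.5, 9.2]
width: 0.0077
```

```bash
python3 - <<'E'
from h import *
go([.5629,.149,.0916],10)
a=optics.read_camera("scene")[:,:,::-1]
def c(im,x,y,w,h,k):return cv2.resize(im[y:y+h,x:x+w],None,fx=k,fy=k,interpolation=cv2.INTER_CUBIC)
cv2.imwrite("pics/d5.png",np.hstack([c(a,300,125,60,70,6),c(a,160,110,60,70,6)]))
E
```

```text
pos [0.5636 0.15   0.0917] ang 5.14 tilt [0.0013 0.0013] F [-2.1  2.5  9.2] T [0.46 0.48 0.21] w 0.0077
units x y z [-0.0016  0.0019  0.0003] roll -0.081
```

View pics/d5.png

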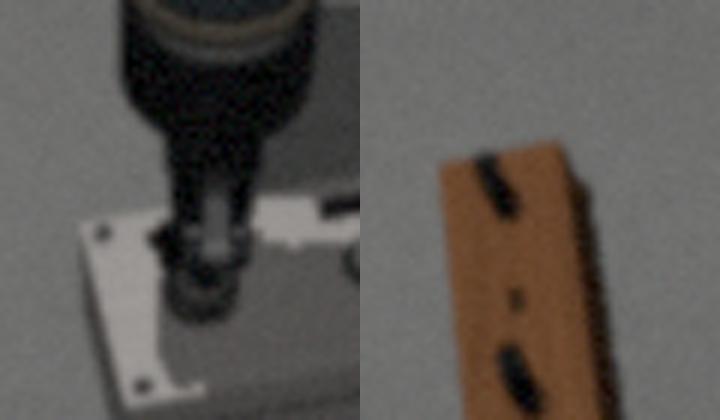

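The picture shows the key down in the switch, turned across, and the other two keys still in the stand. The torque is 0.21 N·m and rising, twice the spring's 0.10 N·m, so the core is at its stop.

```bash
python3 -c "
from plant import order
print(order.close_job())"
```

```text
the job is handed in; nothing more can be done
None
```

I seated the wide-headed key in the shutter lock, turned it a quarter turn clockwise and handed in at about 18 s with the gripper still holding it turned. No verdict is reported and the shutter itself is not visible, so this rests on the arm's own readings.

- **Seating:** The key went past the pins with roughly 1 mm wiggles at under 5 N (read at the end of each call). It met a hard stop at the predicted seated height (TCP z 0.0916 m), with about 10 N of downward push.
- **Turn:** The tool turned about 101°, which covers the 90° plus the key's play. The holding torque rose to 0.21 N·m, above the 0.10 N·m spring, so I take the switch to be at its stop. I could not read the switch angle directly.
- **Grip and surroundings:** I left the grip at a 100 N setting. In the last picture the other two keys are still in the stand. The tool never went near the stop button, scoop or jar, but I took no final picture of those three.
- **Disagreement:** The two cameras put the keyhole about 3 mm apart. I settled it with a close look at the key tip over the hole and then the contact forces. A steady sideways force of about 3 N remains on the key.

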